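# Load a pine block into the shuttle drilling jig

## Robot

A 6-joint arm with a two-finger parallel gripper is mounted at the origin on a cart in front of the work surface, level with it; the furniture and walls round the work are solid. World frame = base frame: x ahead of the robot, y to its left, z up, the work surface at z = 0. Lengths are in m, angles in degrees, forces in N, time in s.
With the tool pointing down it reaches from about 0.4 to 0.825 m from the base axis. Payload 7 kg.
Tool frame: the origin (TCP) lies midway between the tips of the shut fingers; the grasp point (between the pads) lies r.grip_depth behind it (r.grip_depth is the distance from the TCP to the grasp point, in m); z points along the fingers, y is the line along which they close (so a half turn about z gives the same grasp; the last joint's range is limited). The gripper opens to 88 mm and grips with 3 to 60 N. Pads are 19 mm wide; open, the fingers measure 130 mm over their backs; the gripper's body (78 mm by 193 mm) begins 47 mm behind the grasp point.
Start: joints at [-48.409, 20.546, 0.682, 0, -70.136, -16.507], TCP at [0.286, -0.611, 0.227] pointing down, gripper open.
Joint ranges: [-176.03, 176.03], [-82.01, 121.73], [-58.28, 71.71], [-173.87, 95.51], [-174.79, -0.11], [-173.66, 173.66]. Speed limits (degrees/s): [136.94, 136.94, 172.46, 180, 180, 180].

## Interface

Orientations are given as [roll, pitch, yaw] about the fixed x, y, z axes, in that order (R = Rz(yaw) Ry(pitch) Rx(roll)).
In Python, from plant import r gives the robot as it stands.
- The arm moves only by the shell command python3 drive.py 'ROWS' [OPENING] [FORCE]. ROWS is a JSON list of rows, 1 to 12 of them, each an object with the fields d (a list: dx, dy, dz in shares of 1 m (1.0 is 1 m)), rot (a list: a rotation vector rx, ry, rz in shares of 90 degrees (1.0 is 90 degrees)); a field left out counts as zero; each row is the pose to reach, as a shift and turn from the pose commanded when the command began, along the tool's axes at that moment; what a row does not reach only later rows make up. A row lasts 1/12 s, in which the tool goes at most 0.0417 m and 7.16 degrees, less where a joint would pass 70% of its speed; a pose out of reach is approached as far as the arm can. OPENING is the finger opening in m, set as the command begins (- or left out keeps the last). The fingers move at their own pace and stop on an object; FORCE is the grip in N (left out, the last holds). Time passes only in rows, so rows that do not move let the fingers close. It prints the time, the measured TCP pose, the force, the opening and the grip force at its end. No shift or turn number may pass 1 either way. Input that does not fit is refused with a message, and nothing moves.
- r.get_state(): the state, without advancing time (a new reading comes with each control period).
- r.capture(name): name is "side" or "top" or "wrist"; returns a dict with "frame" (420x560x3 uint8, red, green, blue), "z_map" (420x560 float32, m along the optical axis (not along the pixel's ray), 0 where there is no reading), "fx", "fy", "cx", "cy" (pixels), "cam_to_world" (4x4, takes a point from camera to world coordinates). Camera axes: x right, y down, z forward; pixel columns grow to the right and rows downward; lengths in m; the calibration is good to about 2 mm. A picture is of the moment at which its call begins.
- r.close_job(): hands the job in; it is judged then, once.
The state is a dict: "time_s": time; "joints": joint angles; "qd": joint speeds; "joint_torque": joint torques, N m; "tcp_pos": TCP position; "eef_rot": TCP orientation; "contact_force": force on the tool from outside, world axes, zero at the start; "moment": the same for the moment, N m; "gripper_width": finger opening in m; "gripper_force": force on a finger pad.
Only numpy, scipy, OpenCV 4.12 (cv2) and the standard library are available. Lean on these libraries where they do the work, as an engineer would, in place of code of your own. Each camera call takes 0.05 s, during which the arm holds its last target. There are 200 camera calls.

## Task

Get the loose pine block ready for drilling in the shuttle jig: pull the jig's carriage out from under the drill bridge as far as it comes, lay the block flat and square in the carriage's nest, and swing the cam lever round until it points back towards you, alongside the pull knob, and clamps the block hard against the end stop. Then push the carriage under the bridge until the roller catch snaps and holds it at the end of its travel; leave the other things on the bench where they lie.

Things in the scene. Friction and masses are not known exactly. Their poses are not given: they have to be found in the camera images.
- jig: The drilling jig, screwed down: plywood base (x -130 to +240, y -142 to +121, 15 mm high) with rails, an aluminium drill bridge and a catch with two white rollers behind it. Origin on the bench, under the centre of the nest when the carriage is fully out. Jig +x is the way the carriage is pushed in, roughly away from the robot; +y left; z up.
- bridge (a point): Centre of the top of the bridge deck, 89 mm above the bench (bushings to 99 mm). The deck spans the base, jig x 105 to 175, underside 80 mm up; legs at jig y -126 and +107, x 120 to 160 mm.
- carriage (a joint): Slide of the carriage, m: 0 = pulled fully out, at its front stop; grows as it is pushed in; 0.140 = end of travel. Friction about 1 N; stays where left. From about 0.127 the sprung rollers resist (about 10 N); past 0.135 they snap behind its pin, draw it in and hold it at 0.140. Starts with the nest partly under the bridge. An open cam lever strikes a bridge leg at about 0.113.
- nest (a point): Centre of the nest floor, 33 mm above the bench; moves with the carriage, axes parallel to the jig's. The block's length goes along nest y. Wooden strips 14 mm high with a 4 mm bevelled lead-in on top stand at x -34 and +34 mm, each with a 56 mm finger gap in its middle; the end stop, 26 mm high, is at y +70 mm; the -y end is open to the cam. The clamped block has its origin here.
- end_stop (a point): Foot of the end stop's inner face, nest (0, +70, 0) mm. With the cam open there are about 6 to 7 mm of play between block and end stop, so set the block down about 3 mm short of the stop; across (nest x) the play is 1.5 mm either side.
- carriage_knob (a point): Grip point of the carriage's black round upright pull knob at its near end (nest x -108, y 0), 57 mm above the bench. The knob is 25 mm across here, its top at 67 mm; neck 15 mm across below, foot on the 33 mm high carriage tongue.
- cam_lever (a joint): Turn of the cam lever, rad, about its upright pivot: 0 = open, lever pointing to jig -y; grows clockwise seen from above; 1.571 = locked, lever pointing to jig -x; stop at 1.66. Starts open at 0 to 0.2. The eccentric meets the block at about 1.0 to 1.2, then squeezes it against the end stop; it takes about 3 to 6 N at the knob and stays where left.
- cam_pivot (a point): Axis of the cam lever at the carriage's right end (nest x 0, y -92 mm), on top of the 14 mm wide steel lever, 69 mm above the bench.
- cam_knob (a point): Grip point of the black round upright knob on the lever's end, 70 mm from the pivot, 93 mm above the bench. The knob is 25 mm across here, top at 103 mm, neck 15 mm across below; the lever arm under it is 63 to 69 mm above the bench.
- pine_block: The plain pine block to load, 65 x 140 x 38 mm, about 0.22 kg, lying flat on the bench beyond the two conduits. Origin at the centre of its underside; x across the 65 mm width, y along the 140 mm length, z up (38 mm). Either way round will do.
- wedge: Bystander: pine wedge 32 x 120 x 30 mm. Origin at the centre of its underside.
- measure: Bystander: tape measure 82 x 38 x 66 mm, standing. Origin at the centre of its underside.

How it is judged (in metres and radians):
On the way, in this order (a step that is already met when the one before it is completed fails the run):
1. the carriage is pulled fully out (within 6 mm of its front stop) (value of joint carriage below 0.006 m), for 0.2 s.
2. the block lies flat and square in the nest, let go (x of pine_block in the frame of nest between -0.003 and 0.003 m and y of pine_block in the frame of nest between -0.009 and 0.002 m and z of pine_block in the frame of nest between -0.002 and 0.002 m and angle between the z axis of pine_block and the z axis of nest, either way round below 0.02 rad and angle between the y axis of pine_block and the y axis of nest, either way round below 0.035 rad and contact force between the fingers and pine_block below 0.2 N), for 0.2 s.
3. the cam lever is swung shut (within 0.2 rad of locked) and holds the seated block against the end stop (x of pine_block in the frame of nest between -0.003 and 0.003 m and y of pine_block in the frame of nest between -0.0015 and 0.0015 m and z of pine_block in the frame of nest between -0.002 and 0.002 m and angle between the z axis of pine_block and the z axis of nest, either way round below 0.02 rad and angle between the y axis of pine_block and the y axis of nest, either way round below 0.035 rad and value of joint cam_lever above 1.37 rad), for 0.2 s.
At the end, for the whole second after the job is handed in: The carriage is within 3 mm of the end of its travel, held by the catch; the lever is within 0.2 rad of locked; the block lies in the nest, flat (2 mm, 0.02 rad), square (0.035 rad), within 1.5 mm of the end stop and 3 mm of the nest's middle across, at rest (all of step 3 and value of joint carriage above 0.137 m and linear speed of pine_block below 0.01 m/s); the robot touches nothing.
It fails at once if the wedge is moved more than 20 mm (distance of wedge from where it was at the start of the episode above 0.02 m).
It fails at once if the tape measure is moved more than 20 mm (distance of measure from where it was at the start of the episode above 0.02 m).
It also fails if it takes over 72 s, if anything falls off the work surface, if the arm or the gripper's body presses on something with over 40 N, if the wrist force passes 120 N, or if a joint passes its speed limit or range.

## Working session

There is one attempt and no reset: what is moved stays moved. The work goes in short steps, Python scripts to look and compute and a shell command to move; the robot and the scene stay as the last step left them, time stands still between calls to the robot, and variables do not carry over. Pictures are saved under pics/ and viewed, at most 10 in all, crops included, and the job is handed in when it is done.

```bash
ls; mkdir -p pics
cat > h.py <<'E'
import numpy as np, cv2
from plant import r
def cap(n,save=None):
    c=r.capture(n)
    if save: cv2.imwrite('pics/'+save+'.png',c['frame'][:,:,::-1])
    return c
def pts(c):
    z=c['z_map']; v,u=np.mgrid[:z.shape[0],:z.shape[1]]
    P=np.stack([(u-c['cx'])/c['fx']*z,(v-c['cy'])/c['fy']*z,z],-1)
    T=np.array(c['cam_to_world']); return P@T[:3,:3].T+T[:3,3]
E
python3 - <<'E'
from h import *
import pickle
for n in ['top','side']:
    c=cap(n,n+'0'); pickle.dump(c,open(n+'0.pkl','wb')); print(n,c['fx'],np.round(c['cam_to_world'],3).tolist())
print(r.get_state(), r.grip_depth)
E
```

```text
drive.py
pics
plant.py
top 450.4022848081231 [[0.004, -0.998, 0.059, 0.507], [-1.0, -0.004, 0.005, -0.037], [-0.005, -0.059, -0.998, 1.167], [0.0, 0.0, 0.0, 1.0]]
side 541.9684114614973 [[-0.953, -0.17, 0.252, 0.225], [-0.304, 0.558, -0.772, 1.023], [-0.009, -0.812, -0.583, 0.881], [0.0, 0.0, 0.0, 1.0]]
{'time_s': 0.1, 'joints': array([-4.84091392e+01,  2.05871929e+01,  6.38435286e-01, -1.67062758e-02,
       -7.01355328e+01, -1.65071254e+01]), 'qd': array([ 0.00429661, -0.14868802,  0.14137175,  0.0662549 ,  0.06723853,
       -0.02975826]), 'joint_torque': array([-1.84001154e-03, -5.84163451e+01,  2.93751776e+01,  7.01568916e+00,
        1.01063331e-02, -7.31916884e-05]), 'tcp_pos': array([ 0.28594666, -0.61095622,  0.22571671]), 'eef_rot': array([ 1.79914721e+02, -8.89339851e-03, -1.54921946e+02]), 'contact_force': array([ 0.17659646, -1.20308336,  0.10848127]), 'moment': array([ 0.06824155,  0.03803218, -0.00595814]), 'gripper_force': 0.0, 'gripper_width': 0.08745543801562622} 0.0188
```

View pics/top0.png

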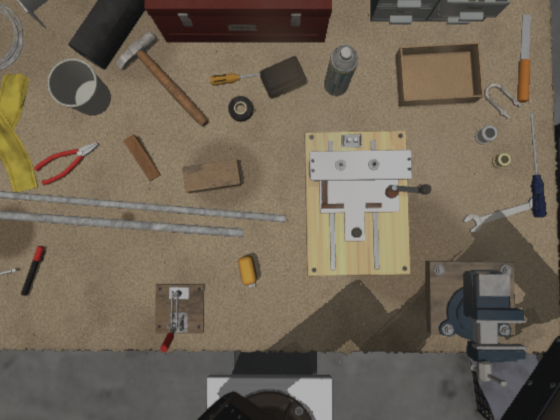

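View pics/side0.png

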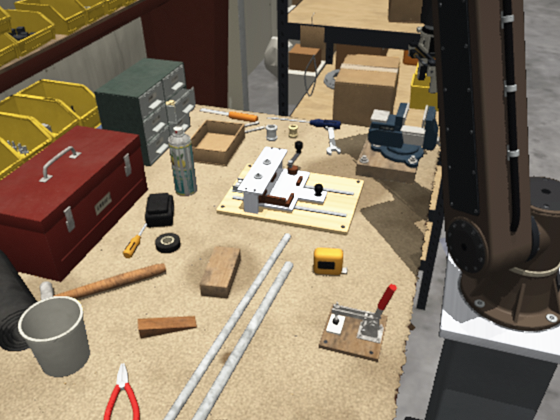

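The top view shows the jig base (cols 305–410, rows 132–275), pull knob at about (356,232), cam pivot/knob at (392,191)/(425,189), block at (212,176), wedge (141,158), and tape measure (247,270).

```bash
cat > m.py <<'E'
from h import *
import sys,pickle
def rect(P,m,big=True):
    n,l,s,_=cv2.connectedComponentsWithStats(m.astype(np.uint8))
    k=1+np.argmax(s[1:,4]); q=P[l==k]
    return cv2.minAreaRect(q[:,:2].astype(np.float32)),np.median(q[:,2]),len(q)
def box(u0,v0,u1,v1,S):
    m=np.zeros(S,bool); m[v0:v1,u0:u1]=1; return m
E
python3 - <<'E'
from m import *
c=pickle.load(open('top0.pkl','rb')); P=pts(c); z=P[...,2]; S=z.shape; hsv=cv2.cvtColor(c['frame'],cv2.COLOR_RGB2HSV)
J=box(295,120,440,285,S)
print('bench z',np.median(z[280:300,260:300]))
print('base',rect(P,J&(z>.008)))
print('deck',rect(P,J&(z>.082)&(z<.096)&(hsv[...,1]<60)&(hsv[...,2]>120)))
print('knob',rect(P,box(343,220,370,245,S)&(z>.055)))
print('camknob',rect(P,box(412,175,440,205,S)&(z>.090)))
print('lever',rect(P,box(380,175,440,205,S)&(z>.055)))
print('block',rect(P,box(170,145,255,205,S)&(z>.025)))
print('measure',rect(P,box(230,245,270,295,S)&(z>.02)))
print('wedge',rect(P,box(115,125,170,190,S)&(z>.01)))
print(np.round(z[228:238,350:364],3)); print(np.round(z[184:196,384:434:2],3))
E
```

```text
bench z 0.0006145261015326753
base (((0.5966646671295166, -0.20946738123893738), (0.37210988998413086, 0.344524085521698), 0.09917793422937393), np.float64(0.0193816154496671), 14985)
deck (((0.6811093688011169, -0.21880879998207092), (0.07075846940279007, 0.24448813498020172), 1.0587741136550903), np.float64(0.0898126488409241), 2792)
knob (((0.5181106328964233, -0.13061687350273132), (0.021976491436362267, 0.18660618364810944), 0.2407335638999939), np.float64(0.06646780401568753), 84)
camknob (((0.5674877166748047, -0.209003746509552), (0.023348724469542503, 0.3640957772731781), 18.614351272583008), np.float64(0.10177289716486726), 97)
lever (((0.5826894640922546, -0.2043335735797882), (0.04659852758049965, 0.3638802170753479), 17.155275344848633), np.float64(0.07099642543546358), 313)
block (((0.6284990310668945, 0.0769893005490303), (0.3088628649711609, 0.1272309422492981), 65.59606170654297), np.float64(0.03883298037840821), 1454)
measure (((0.4615165591239929, 0.03139521926641464), (0.06336936354637146, 0.1519281566143036), 55.98794174194336), np.float64(0.06487064577904844), 4
[... 3776 characters left out ...]
3 -3.000e-03  6.000e-03 -1.000e-03  0.000e+00
   7.300e-02  9.800e-02  1.000e-01  1.020e-01  1.030e-01  4.000e-03
  -3.000e-03]
 [ 3.100e-02  5.000e-02  5.900e-02  5.700e-02  5.600e-02  5.400e-02
   5.300e-02  3.100e-02  1.400e-02  1.700e-02  1.300e-02  1.600e-02
  -5.000e-03 -2.000e-03  3.000e-03  1.000e-03  1.000e-03  2.000e-03
   4.000e-03  8.700e-02  9.700e-02  1.010e-01  2.000e-03  1.000e-03
  -2.000e-03]
 [ 3.300e-02  4.700e-02  5.400e-02  5.700e-02  5.400e-02  5.500e-02
   5.500e-02  3.200e-02  1.600e-02  1.400e-02  1.600e-02  1.600e-02
   2.000e-03  2.000e-03  3.000e-03  0.000e+00  0.000e+00  2.000e-03
   2.000e-03 -0.000e+00 -1.000e-03 -0.000e+00  0.000e+00  2.000e-03
   1.000e-03]]
```

```bash
cat >> m.py <<'E'
def ray(c,uv,h):
    uv=np.atleast_2d(np.asarray(uv,float)); T=np.array(c['cam_to_world'])
    d=np.c_[(uv[:,0]-c['cx'])/c['fx'],(uv[:,1]-c['cy'])/c['fy'],np.ones(len(uv))]@T[:3,:3].T
    return (T[:3,3]+d*((h-T[2,3])/d[:,2:]))[:,:2]
def blob(c,m,h):
    n,l,s,_=cv2.connectedComponentsWithStats(m.astype(np.uint8)); k=1+np.argmax(s[1:,4])
    v,u=np.nonzero(l==k); q=ray(c,np.c_[u,v],h)
    return q.mean(0),cv2.minAreaRect(q.astype(np.float32)),len(q)
E
python3 - <<'E'
from m import *
np.set_printoptions(precision=4,suppress=True)
c=pickle.load(open('top0.pkl','rb')); P=pts(c); z=P[...,2].copy(); z[z>.5]=np.nan; S=z.shape; hsv=cv2.cvtColor(c['frame'],cv2.COLOR_RGB2HSV)
J=box(295,120,416,285,S)
print('base',blob(c,J&((z>.009)),.015))
print('deck',blob(c,box(300,145,416,185,S)&(z>.080)&(z<.097),.089))
print('knob',blob(c,box(343,220,370,245,S)&(z>.055),.067))
print('camknob',blob(c,box(412,175,440,205,S)&(z>.085),.103))
print('pivot',blob(c,box(386,180,397,200,S)&(z>.063),.073))
print('block',blob(c,box(170,145,255,205,S)&(z>.03),.038))
print('measure',blob(c,box(230,245,270,295,S)&(z>.02),.066))
print('wedge',blob(c,box(115,125,170,190,S)&(z>.01),.03))
for nm,m in [('base',J&(z>.009)&(z<.022)&(hsv[...,1]>60))]:
    v,u=np.nonzero(m); q=ray(c,np.c_[u,v],.015)
    for f in (np.percentile(q,1,axis=0),np.percentile(q,99,axis=0)): print(f)
E
```

```text
base (array([ 0.5952, -0.2222]), ((0.5961688756942749, -0.2305552214384079), (0.3693087100982666, 0.2818651795387268), 1.1263355016708374), 14790)
deck (array([ 0.6804, -0.2182]), ((0.6806104183197021, -0.21820610761642456), (0.07051011919975281, 0.24339845776557922), 1.1496031284332275), 2850)
knob (array([ 0.5182, -0.2109]), ((0.518413782119751, -0.2106173038482666), (0.021911416202783585, 0.024403167888522148), 0.2347327321767807), 83)
camknob (array([ 0.621 , -0.3683]), ((0.6216586232185364, -0.36767837405204773), (0.02380352094769478, 0.026196245104074478), 0.207733616232872), 99)
pivot (array([ 0.6275, -0.2992]), ((0.6271440386772156, -0.2991458475589752), (0.01704447530210018, 0.014624513685703278), 89.38538360595703), 45)
block (array([0.6613, 0.1504]), ((0.6611118912696838, 0.15028543770313263), (0.06596887856721878, 0.1404246687889099), 8.61978530883789), 1427)
measure (array([0.4257, 0.0546]), ((0.42567509412765503, 0.05429792404174805), (0.06964512914419174, 0.03814876079559326), 11.940793991088867), 430)
wedge (array([0.7157, 0.3353]), ((0.712615430355072, 0.3317095637321472), (0.11784735321998596, 0.03455641493201256), 34.50385665893555), 552)
[ 0.4135 -0.3506]
[ 0.7787 -0.091 ]
```

```bash
cat > go.py <<'E'
# usage: go.py x y z yaw -> shift/turn in tool axes from measured pose
from h import *
import sys
from scipy.spatial.transform import Rotation as R
x,y,z,w=map(float,sys.argv[1:5]); s=r.get_state()
A=R.from_euler('xyz',s['eef_rot'],degrees=True); B=R.from_euler('xyz',[180,0,w],degrees=True)
print('shift',np.round(A.inv().apply(np.array([x,y,z])-s['tcp_pos']),4),'rot',np.round((A.inv()*B).as_rotvec(degrees=True),2),'F',np.round(s['contact_force'],1))
E
python3 go.py .5182 -.2112 .226 -178.86; python3 -c "
from m import *
c=pickle.load(open('top0.pkl','rb'));z=pts(c)[...,2];z[z>.5]=0;print('vise',z[255:360,425:530].max())"
```

```text
shift [-3.798e-01  2.636e-01  1.000e-04] rot [ 0.08 -0.03 23.94] F [ 0.2 -1.2  0.1]
vise 0.19553301336114903
```

Units first: turns go in shares of 90 degrees. So 24 degrees is 0.2667.

```bash
python3 drive.py '[{"d": [-0.03, 0.02, 0]}, {"d": [-0.06, 0.04, 0]}, {"d": [-0.09, 0.063, 0], "rot": [0, 0, 0.0444]}, {"d": [-0.125, 0.087, 0], "rot": [0, 0, 0.0889]}, {"d": [-0.16, 0.111, 0], "rot": [0, 0, 0.1444]}, {"d": [-0.195, 0.135, 0], "rot": [0, 0, 0.2]}, {"d": [-0.23, 0.16, 0], "rot": [0, 0, 0.2667]}, {"d": [-0.265, 0.184, 0], "rot": [0, 0, 0.2667]}, {"d": [-0.298, 0.207, 0], "rot": [0, 0, 0.2667]}, {"d": [-0.33, 0.229, 0], "rot": [0, 0, 0.2667]}, {"d": [-0.36, 0.25, 0], "rot": [0, 0, 0.2667]}, {"d": [-0.38, 0.264, 0], "rot": [0, 0, 0.2667]}]' 0.06; python3 drive.py '[{}, {}]'; python3 go.py .5182 -.2112 .038 -178.86
```

```text
time_s: 1.1
tcp_pos: [0.5195, -0.2082, 0.2264]
eef_rot: [180.0, 0.0, -178.8]
contact_force: [-0.6, -0.4, -0.2]
gripper_width: 0.0598
gripper_force: 0.0
time_s: 1.27
tcp_pos: [0.5187, -0.2098, 0.2261]
eef_rot: [180.0, -0.0, -178.8]
contact_force: [-1.1, 0.7, 0.0]
gripper_width: 0.0599
gripper_force: 0.0
shift [ 0.0004 -0.0014  0.1881] rot [ 0.01 -0.05  0.09] F [-1.1  0.7  0. ]
```

```bash
python3 drive.py '[{"d": [0, -0.001, 0.03]}, {"d": [0, -0.001, 0.07]}, {"d": [0, -0.001, 0.11]}, {"d": [0, -0.001, 0.145]}, {"d": [0, -0.001, 0.17]}, {"d": [0, -0.001, 0.187]}, {"d": [0, -0.001, 0.187]}]'; python3 drive.py '[{}, {}, {}, {}, {}, {}]' 0 15;python3 go.py .430 -.2137 .038 -178.86
```

```text
time_s: 1.85
tcp_pos: [0.5149, -0.2128, 0.0356]
eef_rot: [179.9, -0.4, -179.0]
contact_force: [0.1, 1.3, -0.0]
gripper_width: 0.06
gripper_force: 0.0
time_s: 2.35
tcp_pos: [0.5189, -0.2123, 0.0404]
eef_rot: [-180.0, 0.1, -178.9]
contact_force: [0.2, -11.1, -0.3]
gripper_width: 0.0251
gripper_force: 6.7
shift [0.0889 0.0003 0.0023] rot [-0.02  0.08 -0.04] F [  0.2 -11.1  -0.3]
```

```bash
python3 drive.py '[{"d": [0.005, 0, 0]}, {"d": [0.015, 0, 0]}, {"d": [0.03, 0, 0]}, {"d": [0.045, 0, 0]}, {"d": [0.06, 0, 0]}, {"d": [0.072, 0, 0]}, {"d": [0.08, 0, 0]}, {"d": [0.084, 0, 0]}, {"d": [0.087, 0, 0]}, {"d": [0.089, 0, 0]}, {"d": [0.091, 0, 0]}, {"d": [0.091, 0, 0]}]';python3 go.py .430 -.2137 .038 -178.86
```

```text
time_s: 3.35
tcp_pos: [0.4333, -0.2148, 0.0409]
eef_rot: [-179.9, 0.6, -178.8]
contact_force: [14.1, -9.8, -15.5]
gripper_width: 0.024
gripper_force: 15.0
shift [0.0033 0.0012 0.0028] rot [-0.13  0.62  0.05] F [ 14.1  -9.8 -15.5]
```

```bash
python3 drive.py '[{"d": [-0.002, 0, 0]}, {"d": [-0.003, 0, 0]}, {"d": [-0.003, 0, 0]}, {"d": [-0.003, 0, 0]}]' 0.06; python3 drive.py '[{"d": [0, 0, -0.03]}, {"d": [0, 0, -0.07]}, {"d": [0, 0, -0.11]}, {"d": [0, 0, -0.15]}, {"d": [0, 0, -0.19]}, {"d": [0, 0, -0.21]}]' 0.088;python3 go.py .6611 .1503 .25 -81.4
python3 - <<'E'
from m import *
np.set_printoptions(precision=4,suppress=True)
c=cap('wrist','wr1'); pickle.dump(c,open('wr1.pkl','wb'))
print(np.array(c['cam_to_world']), r.get_state()['tcp_pos'])
c=cap('top','top1'); pickle.dump(c,open('top1.pkl','wb'))
E
```

```text
time_s: 3.68
tcp_pos: [0.43, -0.2136, 0.0396]
eef_rot: [180.0, -0.0, -178.9]
contact_force: [-0.2, 0.3, 0.3]
gripper_width: 0.0451
gripper_force: 0.0
time_s: 4.18
tcp_pos: [0.4313, -0.2143, 0.2549]
eef_rot: [-179.9, 0.3, -178.9]
contact_force: [-0.1, -0.9, -0.4]
gripper_width: 0.084
gripper_force: 0.0
shift [-0.2368  0.36    0.0056] rot [ -0.36   0.17 -97.48] F [-0.1 -0.9 -0.4]
[[-0.0203  0.9567  0.2903  0.3539]
 [ 0.9998  0.0199  0.0043 -0.2152]
 [-0.0016  0.2903 -0.9569  0.4125]
 [ 0.      0.      0.      1.    ]] [ 0.4326 -0.2147  0.2571]
```

View pics/wr1.png

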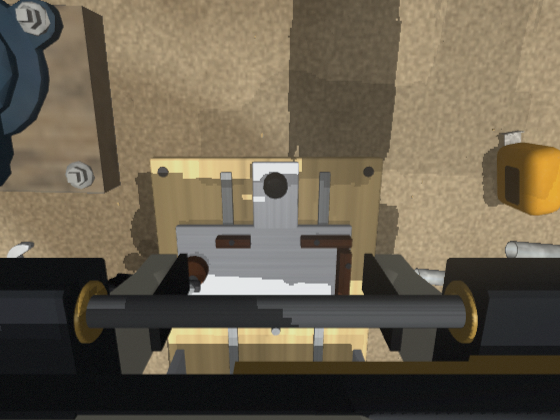

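View pics/top1.png

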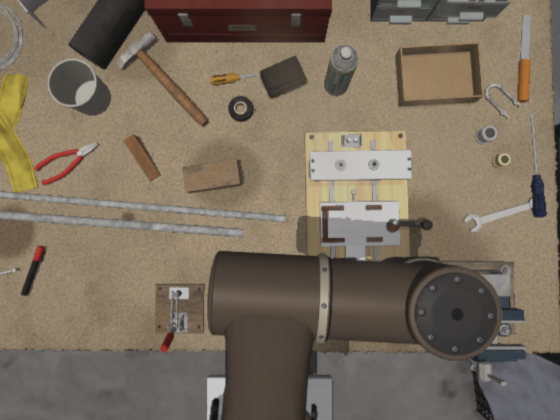

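The wrist view shows the knob at (275,185), near strips at (233,241) and (326,241), and end stop at (344,270). The top view shows the carriage out, all four strip pieces around (332–374, 208/245), and the end stop at (325,226).

Run:
```python
from m import *
np.set_printoptions(precision=4,suppress=True)
for f,B,K in [('top1',(315,198,392,252),None),('wr1',(170,200,360,298),(258,168,294,202))]:
    c=pickle.load(open(f+'.pkl','rb')); hsv=cv2.cvtColor(c['frame'],cv2.COLOR_RGB2HSV).astype(int); S=hsv.shape[:2]
    br=box(*B,S)&(hsv[...,1]>90)&((hsv[...,0]<14)|(hsv[...,0]>170))&(hsv[...,2]<140)&(hsv[...,2]>25)
    n,l,s,ce=cv2.connectedComponentsWithStats(br.astype(np.uint8))
    print(f)
    for k in range(1,n):
        if s[k,4]>25:
            v,u=np.nonzero(l==k); q=ray(c,np.c_[u,v],.047); print(s[k],q.min(0),q.max(0))
    if K:
        print('knob',blob(c,box(*K,S)&(hsv[...,2]<70),.067))
c=pickle.load(open('top1.pkl','rb')); hsv=cv2.cvtColor(c['frame'],cv2.COLOR_RGB2HSV); print(hsv[208,326:340].tolist())
z=pts(c)[...,2];S=z.shape; z[z>.5]=0
print('block',blob(c,box(170,145,255,205,S)&(z>.03),.038))
print('camknob',blob(c,box(412,205,445,245,S)&(z>.085),.103))
```

```text
top1
[322 207  14   8  52] [ 0.5643 -0.1618] [ 0.5818 -0.1295]
[323 217   4  14  41] [ 0.5245 -0.1394] [ 0.5568 -0.1319]
[323 233  14   9  57] [ 0.4972 -0.1641] [ 0.5171 -0.1319]
wr1
[216 236  34  12 247] [ 0.4932 -0.2779] [ 0.5061 -0.2416]
[318 236  34  13 263] [ 0.4903 -0.1658] [ 0.5045 -0.1299]
[301 240  13   7  72] [ 0.4957 -0.1848] [ 0.5028 -0.1713]
[335 253  16  42 447] [ 0.5103 -0.1435] [ 0.5613 -0.1282]
[187 256  21  27 370] [ 0.5174 -0.3108] [ 0.5494 -0.2887]
knob (array([ 0.4309, -0.2146]), ((0.4308471381664276, -0.214492529630661), (0.024181179702281952, 0.021778933703899384), 1.1786237955093384), 478)
[[11, 112, 96], [11, 113, 97], [11, 112, 98], [11, 108, 99], [11, 106, 99], [11, 103, 99], [11, 102, 100], [11, 101, 101], [11, 101, 101], [11, 96, 101], [12, 78, 92], [12, 64, 91], [11, 87, 100], [11, 94, 103]]
block (array([0.6613, 0.1503]), ((0.6614184975624084, 0.15017426013946533), (0.06614396721124649, 0.14041180908679962), 9.002495765686035), 1432)
camknob (array([ 0.5371, -0.3704]), ((0.5364095568656921, -0.3711514472961426), (0.025898810476064682, 0.02366640791296959), 89.19698333740234), 100)
```

```bash
python3 - <<'E'
from m import *
np.set_printoptions(precision=3,suppress=True)
c=pickle.load(open('top1.pkl','rb')); P=pts(c); z=P[...,2];S=z.shape; z[z>.5]=0
for u in (208,214,220):
  print(u,np.c_[np.arange(184,214),P[184:214,u],c['frame'][184:214,u].mean(1)].round(3)[::1].tolist() if u==214 else '')
zs=np.median(np.stack([P[184:214,u,2] for u in range(205,225)]),0); print(zs)
E
python3 go.py .6611 .1503 .25 -81.2
```

```text
208 
214 [[184.0, 0.639, 0.142, 0.04, 102.333], [185.0, 0.637, 0.141, 0.041, 98.0], [186.0, 0.634, 0.142, 0.04, 101.667], [187.0, 0.632, 0.142, 0.035, 94.667], [188.0, 0.63, 0.143, 0.03, 60.333], [189.0, 0.63, 0.146, 0.01, 75.667], [190.0, 0.628, 0.147, 0.003, 103.333], [191.0, 0.625, 0.147, 0.004, 110.667], [192.0, 0.623, 0.147, 0.003, 106.333], [193.0, 0.62, 0.148, -0.0, 106.667], [194.0, 0.618, 0.148, 0.0, 111.0], [195.0, 0.615, 0.148, 0.0, 111.0], [196.0, 0.613, 0.148, -0.003, 108.667], [197.0, 0.61, 0.148, -0.001, 111.0], [198.0, 0.607, 0.147, 0.001, 111.0], [199.0, 0.605, 0.148, -0.0, 111.333], [200.0, 0.602, 0.147, 0.002, 114.0], [201.0, 0.599, 0.147, 0.003, 112.333], [202.0, 0.596, 0.147, 0.005, 111.333], [203.0, 0.594, 0.147, -0.0, 114.0], [204.0, 0.591, 0.147, 0.004, 118.0], [205.0, 0.589, 0.147, 0.001, 122.0], [206.0, 0.586, 0.147, -0.001, 124.333], [207.0, 0.584, 0.148, -0.004, 124.667], [208.0, 0.581, 0.147, 0.003, 115.333], [209.0, 0.578, 0.145, 0.016, 109.667], [210.0, 0.575, 0.144, 0.017, 132.0], [211.0, 0.572, 0.144, 0.02, 149.333], [212.0, 0.57, 0.144, 0.02, 158.667], [213.0, 0.567, 0.144, 0.022, 158.333]]
220 
[ 0.039  0.04   0.039  0.038  0.028  0.009  0.002  0.001  0.001  0.001
  0.001 -0.001  0.     0.001  0.001  0.001  0.001  0.001  0.001  0.
  0.001  0.001  0.     0.     0.     0.013  0.018  0.018  0.02   0.02 ]
shift [-0.236   0.36    0.0053] rot [ -0.43   0.25 -97.69] F [ 0.4  1.  -0.8]
```

In the tool's units: -80 degrees is -0.8889.

```bash
python3 drive.py '[{"d": [-0.012, 0.018, 0], "rot": [0, 0, -0.0444]}, {"d": [-0.03, 0.046, 0], "rot": [0, 0, -0.1111]}, {"d": [-0.05, 0.078, 0], "rot": [0, 0, -0.1889]}, {"d": [-0.07, 0.11, 0], "rot": [0, 0, -0.2667]}, {"d": [-0.092, 0.14, 0], "rot": [0, 0, -0.3444]}, {"d": [-0.112, 0.17, 0], "rot": [0, 0, -0.4222]}, {"d": [-0.132, 0.2, 0], "rot": [0, 0, -0.5]}, {"d": [-0.152, 0.23, 0], "rot": [0, 0, -0.5778]}, {"d": [-0.172, 0.26, 0], "rot": [0, 0, -0.6556]}, {"d": [-0.192, 0.29, 0], "rot": [0, 0, -0.7333]}, {"d": [-0.212, 0.32, 0], "rot": [0, 0, -0.8111]}, {"d": [-0.225, 0.345, 0], "rot": [0, 0, -0.8889]}]' 0.088; python3 go.py .6611 .1503 .12 -81.2
```

```text
time_s: 5.28
tcp_pos: [0.6493, 0.1374, 0.2479]
eef_rot: [179.9, -0.1, -98.5]
contact_force: [0.3, -0.4, 0.2]
gripper_width: 0.0875
gripper_force: 0.0
shift [-0.0146 -0.0099  0.1279] rot [  0.11  -0.04 -17.34] F [ 0.3 -0.4  0.2]
```

In the tool's units: -17 degrees is -0.1889.

```bash
python3 drive.py '[{"d": [-0.005, -0.004, 0.03], "rot": [0, 0, -0.0556]}, {"d": [-0.01, -0.007, 0.06], "rot": [0, 0, -0.1222]}, {"d": [-0.012, -0.009, 0.09], "rot": [0, 0, -0.1889]}, {"d": [-0.013, -0.01, 0.115], "rot": [0, 0, -0.1889]}, {"d": [-0.013, -0.01, 0.128], "rot": [0, 0, -0.1889]}, {"d": [-0.013, -0.01, 0.128], "rot": [0, 0, -0.1889]}, {"d": [-0.013, -0.01, 0.128], "rot": [0, 0, -0.1889]}]'; python3 go.py .6612 .1503 .010 -81.2
```

```text
time_s: 5.87
tcp_pos: [0.6599, 0.1463, 0.1203]
eef_rot: [179.8, -0.1, -81.9]
contact_force: [0.2, 0.7, 1.5]
gripper_width: 0.0874
gripper_force: 0.0
shift [-0.0039 -0.0021  0.1103] rot [ 0.16 -0.06 -0.71] F [0.2 0.7 1.5]
```

In the tool's units: -0.7 degrees is -0.0078.

```bash
python3 drive.py '[{"d": [-0.004, -0.002, 0.02], "rot": [0, 0, -0.0078]}, {"d": [-0.004, -0.002, 0.05], "rot": [0, 0, -0.0078]}, {"d": [-0.004, -0.002, 0.08], "rot": [0, 0, -0.0078]}, {"d": [-0.004, -0.002, 0.098], "rot": [0, 0, -0.0078]}, {"d": [-0.004, -0.002, 0.107], "rot": [0, 0, -0.0078]}, {"d": [-0.004, -0.002, 0.11], "rot": [0, 0, -0.0078]}, {"d": [-0.004, -0.002, 0.11], "rot": [0, 0, -0.0078]}]';  python3 drive.py '[{}, {}, {}, {}, {}, {}]' 0.04 25; python3 go.py .6611 .1503 .010 -81.2
```

```text
time_s: 6.45
tcp_pos: [0.6628, 0.1511, 0.0124]
eef_rot: [-179.9, 0.0, -81.2]
contact_force: [-0.5, 0.9, -0.4]
gripper_width: 0.0881
gripper_force: 0.0
time_s: 6.95
tcp_pos: [0.6624, 0.1511, 0.0126]
eef_rot: [-180.0, 0.0, -81.2]
contact_force: [-2.0, -0.8, 6.8]
gripper_width: 0.0647
gripper_force: 25.0
shift [0.0006 0.0014 0.0026] rot [-0.05  0.01 -0.  ] F [-2.  -0.8  6.8]
```

```bash
python3 drive.py '[{"d": [0, 0, -0.015]}, {"d": [0, 0, -0.04]}, {"d": [0, 0, -0.075]}, {"d": [0, 0, -0.11]}, {"d": [0, 0, -0.14]}, {"d": [0, 0, -0.15]}, {"d": [0, 0, -0.15]}]'; python3 go.py .5406 -.2155 .16 -88.86
```

```text
time_s: 7.53
tcp_pos: [0.6637, 0.1516, 0.1652]
eef_rot: [-179.7, 0.1, -81.2]
contact_force: [-0.3, 0.5, -2.6]
gripper_width: 0.065
gripper_force: 25.0
shift [0.344  0.1778 0.0036] rot [-0.32  0.12  7.66] F [-0.3  0.5 -2.6]
```

In the tool's units: 7.7 degrees is 0.0856.

```bash
python3 drive.py '[{"d": [0.012, 0.006, 0], "rot": [0, 0, 0.0056]}, {"d": [0.035, 0.018, 0], "rot": [0, 0, 0.0111]}, {"d": [0.069, 0.036, 0], "rot": [0, 0, 0.0222]}, {"d": [0.104, 0.054, 0], "rot": [0, 0, 0.0333]}, {"d": [0.139, 0.072, 0], "rot": [0, 0, 0.0444]}, {"d": [0.174, 0.09, 0], "rot": [0, 0, 0.0556]}, {"d": [0.208, 0.108, 0], "rot": [0, 0, 0.0667]}, {"d": [0.243, 0.126, 0], "rot": [0, 0, 0.0778]}, {"d": [0.278, 0.144, 0], "rot": [0, 0, 0.0856]}, {"d": [0.31, 0.16, 0], "rot": [0, 0, 0.0856]}, {"d": [0.333, 0.172, 0], "rot": [0, 0, 0.0856]}, {"d": [0.344, 0.178, 0], "rot": [0, 0, 0.0856]}]'; python3 drive.py '[{}, {}, {}]';python3 go.py .5406 -.2155 .10 -88.86
python3 - <<'E'
from m import *
c=cap('wrist','wr2'); pickle.dump(c,open('wr2.pkl','wb'))
c=cap('side','side2'); cv2.imwrite('pics/side2c.png',cv2.resize(c['frame'][130:270,200:400,::-1],(800,560),interpolation=cv2.INTER_CUBIC)); pickle.dump(c,open('side2.pkl','wb'))
E
```

```text
time_s: 8.53
tcp_pos: [0.5355, -0.2189, 0.1591]
eef_rot: [179.7, 0.0, -89.1]
contact_force: [-0.1, -0.0, -2.7]
gripper_width: 0.0649
gripper_force: 25.0
time_s: 8.78
tcp_pos: [0.5383, -0.2157, 0.1604]
eef_rot: [179.9, 0.0, -88.9]
contact_force: [-0.5, 0.2, -1.5]
gripper_width: 0.0648
gripper_force: 25.0
shift [-0.0001 -0.0024  0.0604] rot [ 0.09  0.03 -0.07] F [-0.5  0.2 -1.5]
```

View pics/wr2.png

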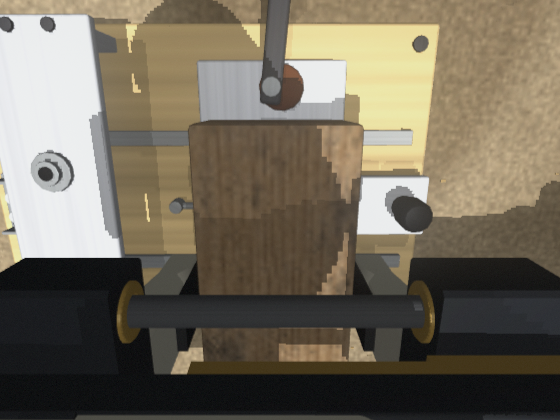

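The wrist view shows the block held square over the nest, cam pivot bolt at (271,87), carriage plate edges at columns 199 and 346 (row 75), and pull knob at (412,213).

Run:
```python
from m import *
np.set_printoptions(precision=4,suppress=True)
c=pickle.load(open('wr2.pkl','rb')); print(np.array(c['cam_to_world'])[:3,3])
g=cv2.cvtColor(c['frame'],cv2.COLOR_RGB2GRAY)
print('pivot',ray(c,[271,87],.077),ray(c,[271,87],.069))
print('plate',ray(c,[[199,75],[346,75]],.033))
print('knob',ray(c,[412,215],.067))
print('camdir',ray(c,[[280,5]],.069))
print('block far corners',ray(c,[[190,125],[362,125]],.0126*0+.186))
```

```text
[ 0.5404 -0.2923  0.3185]
pivot [[ 0.5431 -0.3038]] [[ 0.5432 -0.3041]]
plate [[ 0.5975 -0.3133]
 [ 0.4877 -0.3154]]
knob [[ 0.4381 -0.2173]]
camdir [[ 0.5383 -0.3523]]
block far corners [[ 0.5708 -0.2851]
 [ 0.5089 -0.2863]]
```

View pics/side2c.png

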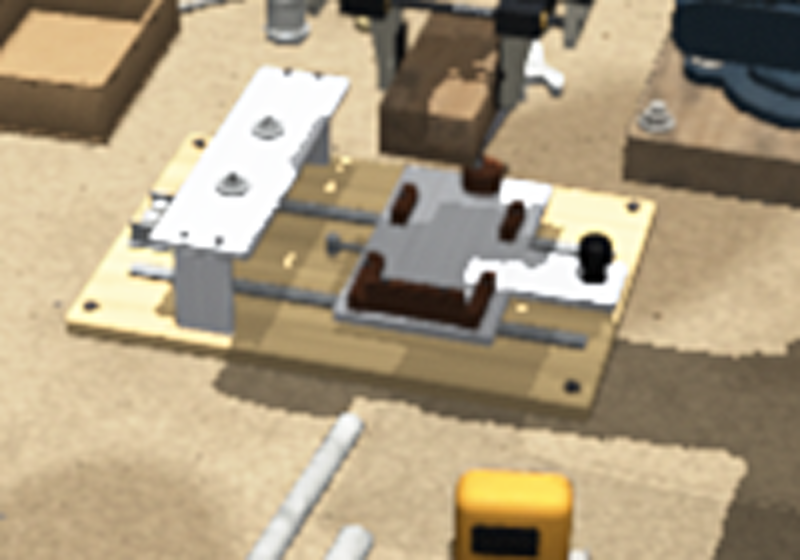

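```bash
python3 drive.py '[{"d": [0, -0.0025, 0.01]}, {"d": [0, -0.0025, 0.03]}, {"d": [0, -0.0025, 0.055]}, {"d": [0, -0.0025, 0.075]}, {"d": [0, -0.0025, 0.08]}, {"d": [0, -0.0025, 0.08]}, {"d": [0, -0.0025, 0.08]}, {"d": [0, -0.0025, 0.08]}]'; python3 go.py .5408 -.2152 .0456 -88.86
```

```text
time_s: 9.55
tcp_pos: [0.5424, -0.2161, 0.0828]
eef_rot: [-179.9, -0.0, -88.9]
contact_force: [-0.5, 0.2, -1.5]
gripper_width: 0.065
gripper_force: 25.0
shift [-0.001   0.0017  0.0372] rot [-0.11 -0.03 -0.02] F [-0.5  0.2 -1.5]
```

```bash
for i in 1 2 3; do python3 drive.py '[{}]' | grep tcp; done; python3 go.py .5408 -.2152 .0456 -88.86
```

```text
tcp_pos: [0.5423, -0.2162, 0.0829]
tcp_pos: [0.542, -0.2162, 0.0827]
tcp_pos: [0.5417, -0.2162, 0.0824]
shift [-0.0011  0.001   0.0368] rot [-0.09 -0.01 -0.06] F [-0.3 -0.5 -2.6]
```

```bash
python3 drive.py '[{"d": [-0.0005, 0.0005, 0.006]}, {"d": [-0.001, 0.0005, 0.014]}, {"d": [-0.001, 0.0005, 0.02]}, {"d": [-0.001, 0.0005, 0.024]}, {"d": [-0.001, 0.0005, 0.027]}, {"d": [-0.001, 0.0005, 0.03]}, {"d": [-0.001, 0.0005, 0.032]}, {"d": [-0.001, 0.0005, 0.034]}, {"d": [-0.001, 0.0005, 0.035]}, {"d": [-0.001, 0.0005, 0.036]}, {"d": [-0.001, 0.0005, 0.036]}, {"d": [-0.001, 0.0005, 0.036]}]'; python3 go.py .5408 -.2152 .0456 -88.86
```

```text
time_s: 10.8
tcp_pos: [0.5409, -0.2152, 0.0457]
eef_rot: [-180.0, -0.0, -88.9]
contact_force: [-0.5, 0.2, -2.0]
gripper_width: 0.0647
gripper_force: 25.0
shift [0.     0.0001 0.0001] rot [-0.02 -0.   -0.05] F [-0.5  0.2 -2. ]
```

```bash
python3 drive.py '[{"d": [0, 0, 0.001]}, {"d": [0, 0, 0.0015]}, {"d": [0, 0, 0.002]}, {"d": [0, 0, 0.002]}]'; python3 drive.py '[{}, {}, {}, {}]' 0.088; python3 drive.py '[{"d": [0, 0, -0.01]}, {"d": [0, 0, -0.03]}, {"d": [0, 0, -0.06]}, {"d": [0, 0, -0.1]}, {"d": [0, 0, -0.14]}, {"d": [0, 0, -0.16]}, {"d": [0, 0, -0.16]}]';python3 - <<'E'
from m import *
c=cap('wrist'); pickle.dump(c,open('wr3.pkl','wb')); a=c['frame'][...,::-1]
c=cap('side'); pickle.dump(c,open('side3.pkl','wb'));b=cv2.resize(c['frame'][150:255,250:390,::-1],(560,420),interpolation=cv2.INTER_CUBIC)
cv2.imwrite('pics/m3.png',cv2.resize(np.hstack([a,b]),(800,300),interpolation=cv2.INTER_AREA))
E
```

```text
time_s: 11.13
tcp_pos: [0.5424, -0.2152, 0.0456]
eef_rot: [-179.8, -0.0, -88.9]
contact_force: [-1.0, 3.0, 11.3]
gripper_width: 0.0653
gripper_force: 25.0
time_s: 11.47
tcp_pos: [0.5407, -0.2152, 0.0435]
eef_rot: [180.0, -0.0, -88.9]
contact_force: [0.6, 0.9, -0.1]
gripper_width: 0.0847
gripper_force: 0.0
time_s: 12.05
tcp_pos: [0.5435, -0.216, 0.2104]
eef_rot: [-179.5, -0.1, -88.9]
contact_force: [0.5, -0.0, -0.1]
gripper_width: 0.0874
gripper_force: 0.0
```

View pics/m3.png

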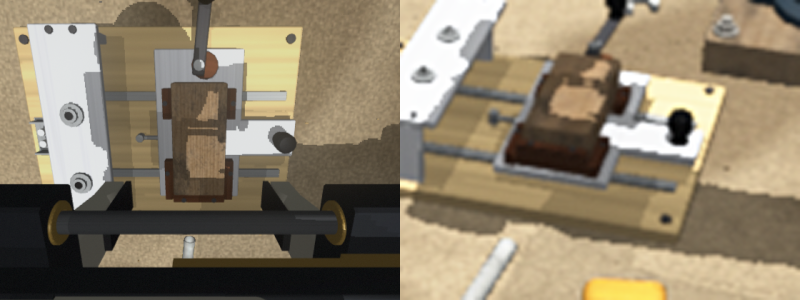

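The left panel shows the block seated between the strips with the pivot at about (199,66); the right panel shows it against the carriage floor, level, near the end stop. Now checking its height and position in numbers, and locating the cam knob.

```bash
python3 - <<'E'
from m import *
np.set_printoptions(precision=4,suppress=True)
c=pickle.load(open('wr3.pkl','rb')); P=pts(c); z=P[...,2]; f=c['frame']
# block patch interior (full-res pixels)
q=P[125:255,248:308].reshape(-1,3); q=q[(q[:,2]>.05)&(q[:,2]<.09)]
A=np.c_[q[:,:2]-q[:,:2].mean(0),np.ones(len(q))]; print('top plane slopes,h',np.linalg.lstsq(A,q[:,2],rcond=None)[0])
S=z.shape; m=box(225,105,335,285,S)&(z>.062)&(z<.082)
print('block',blob(c,m,.071))
c=cap('top','top3'); P=pts(c); z=P[...,2].copy(); z[z>.5]=0; S=z.shape
print('block top',blob(c,box(318,195,395,260,S)&(z>.062)&(z<.08),.071))
print('camknob',blob(c,box(412,205,445,245,S)&(z>.085),.103))
E
python3 go.py .540 -.373 .21 -178.9
```

```text
top plane slopes,h [0.0013 0.0004 0.071 ]
block (array([ 0.5428, -0.2204]), ((0.5426888465881348, -0.2159024327993393), (0.06445854157209396, 0.13863612711429596), 1.130759596824646), 11857)
shift [ 0.1579  0.0033 -0.0062] rot [0.000e+00 3.000e-02 8.997e+01] F [ 0.7  0.4 -0.6]Traceback (most recent call last):
  File "<stdin>", line 10, in <module>
  File "m.py", line 14, in blob
    n,l,s,_=cv2.connectedComponentsWithStats(m.astype(np.uint8)); k=1+np.argmax(s[1:,4])
                                                                      ~~~~~~~~~^^^^^^^^^
    return _wrapfunc(a, 'argmax', axis=axis, out=out, **kwds)
    return bound(*args, **kwds)
ValueError: attempt to get argmax of an empty sequence
```

```bash
python3 - <<'E'
from m import *
c=pickle.load(open('top0.pkl','rb')); P=pts(c); z=P[...,2].copy(); z[z>.5]=0
q=P[(z>.07)&(P[...,1]<-.38)&(P[...,0]<.55)&(P[...,0]>.3)&(P[...,2]<.5)]
print('tall near vise', [ (round(float(t),2), q[(q[:,0]>t)&(q[:,0]<t+.02)][:,1].max().round(3), len(q[(q[:,0]>t)&(q[:,0]<t+.02)])) for t in np.arange(.3,.55,.02) if ((q[:,0]>t)&(q[:,0]<t+.02)).any()])
E
python3 go.py .537 -.3735 .16 -88.86
```

```text
tall near vise [(0.3, np.float64(-0.45), 263), (0.32, np.float64(-0.445), 470), (0.34, np.float64(-0.447), 650), (0.36, np.float64(-0.456), 412), (0.38, np.float64(-0.456), 421), (0.4, np.float64(-0.459), 419), (0.42, np.float64(-0.46), 266)]
shift [0.1584 0.0063 0.0438] rot [-0.02  0.02 -0.07] F [ 0.7  0.4 -0.6]
```

```bash
python3 drive.py '[{"d": [0.02, 0.001, 0]}, {"d": [0.055, 0.002, 0.01]}, {"d": [0.09, 0.004, 0.02]}, {"d": [0.125, 0.005, 0.03]}, {"d": [0.148, 0.006, 0.044]}, {"d": [0.158, 0.006, 0.044]}, {"d": [0.158, 0.006, 0.044]}, {"d": [0.158, 0.006, 0.044]}]' 0.06
python3 - <<'E'
from m import *
np.set_printoptions(precision=4,suppress=True)
c=cap('top'); P=pts(c); z=P[...,2].copy(); z[z>.5]=0; S=z.shape
print(r.get_state()['tcp_pos'])
c=cap('side'); pickle.dump(c,open('side4.pkl','wb')); b=cv2.resize(c['frame'][120:225,250:390,::-1],(560,420),interpolation=cv2.INTER_CUBIC)
w=cap('wrist'); pickle.dump(w,open('wr4.pkl','wb')); cv2.imwrite('pics/m4.png',cv2.resize(np.hstack([w['frame'][...,::-1],b]),(800,300),interpolation=cv2.INTER_AREA))
E
python3 go.py .537 -.3735 .074 -88.86
```

```text
time_s: 12.87
tcp_pos: [0.5371, -0.3733, 0.1584]
eef_rot: [179.9, 0.1, -89.0]
contact_force: [0.1, 0.6, 0.2]
gripper_width: 0.0598
gripper_force: 0.0
[ 0.5375 -0.3728  0.1591]
shift [0.0012 0.0011 0.086 ] rot [-0.02 -0.01  0.01] F [-0.   0.3  0.7]
```

View pics/m4.png

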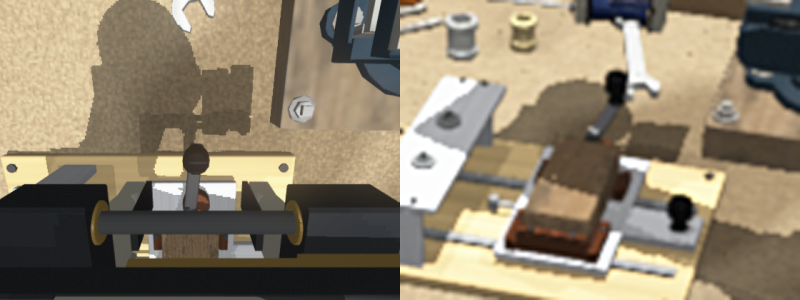

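The left panel (wrist) shows the cam knob at about (196,155), i.e. full-size (274,217), lever running down to the pivot; the right panel shows the block seated and the lever still open.

Run:
```python
from m import *
np.set_printoptions(precision=4,suppress=True)
c=pickle.load(open('wr4.pkl','rb')); z=pts(c)[...,2]; S=z.shape
m=box(250,190,302,250,S)&(z>.085)&(z<.115)
print(blob(c,m,.1), np.array(c['cam_to_world'])[:3,3])
```

```text
(array([ 0.5391, -0.3763]), ((0.5391799211502075, -0.3765225410461426), (0.024388456717133522, 0.027671052142977715), 1.166502833366394), 1250) [ 0.5397 -0.449   0.3178]
```

```bash
python3 drive.py '[{"d": [0.002, 0, 0.02]}, {"d": [0.002, 0, 0.045]}, {"d": [0.002, 0, 0.065]}, {"d": [0.002, 0, 0.077]}, {"d": [0.002, 0, 0.083]}, {"d": [0.002, 0, 0.085]}, {"d": [0.002, 0, 0.085]}]'; python3 drive.py '[{}, {}, {}, {}, {}]' 0 20; python3 go.py .538 -.3745 .074 -88.86
```

```text
time_s: 13.6
tcp_pos: [0.5383, -0.3751, 0.0751]
eef_rot: [-180.0, -0.0, -88.9]
contact_force: [-0.2, -0.6, -0.0]
gripper_width: 0.0599
gripper_force: 0.0
time_s: 14.02
tcp_pos: [0.538, -0.3754, 0.075]
eef_rot: [-180.0, -0.0, -88.9]
contact_force: [0.1, 0.3, -0.1]
gripper_width: 0.0322
gripper_force: 0.0
shift [-0.0009 -0.0001  0.001 ] rot [-0.04 -0.02 -0.06] F [ 0.1  0.3 -0.1]
```

Units first: turns go in shares of 90 degrees. So 50 degrees is 0.5556.

```bash
python3 drive.py '[{}, {}, {}]'; python3 drive.py '[{"d": [-0.0008, 0.0061, 0], "rot": [0, 0, 0.0556]}, {"d": [-0.0024, 0.0132, 0], "rot": [0, 0, 0.1222]}, {"d": [-0.0048, 0.0201, 0], "rot": [0, 0, 0.1889]}, {"d": [-0.0079, 0.0268, 0], "rot": [0, 0, 0.2556]}, {"d": [-0.0117, 0.033, 0], "rot": [0, 0, 0.3222]}, {"d": [-0.0161, 0.0389, 0], "rot": [0, 0, 0.3889]}, {"d": [-0.0211, 0.0443, 0], "rot": [0, 0, 0.4556]}, {"d": [-0.0266, 0.0491, 0], "rot": [0, 0, 0.5222]}, {"d": [-0.0296, 0.0513, 0], "rot": [0, 0, 0.5556]}, {"d": [-0.0296, 0.0513, 0], "rot": [0, 0, 0.5556]}]'; python3 go.py .538 -.3745 .074 -138.86
```

```text
time_s: 14.27
tcp_pos: [0.538, -0.3754, 0.0748]
eef_rot: [-180.0, -0.0, -88.9]
contact_force: [0.1, -1.1, 1.7]
gripper_width: 0.0234
gripper_force: 20.0
time_s: 15.1
tcp_pos: [0.4854, -0.3458, 0.0747]
eef_rot: [180.0, 0.0, -139.0]
contact_force: [-0.5, 3.6, 1.6]
gripper_width: 0.0242
gripper_force: 20.0
shift [-0.0209 -0.0561  0.0007] rot [ 0.03  0.01 -0.17] F [-0.5  3.6  1.6]
```

In the tool's units: 38 degrees is 0.4222.

```bash
python3 drive.py '[{"d": [-0.0008, 0.0061, 0], "rot": [0, 0, 0.0556]}, {"d": [-0.0015, 0.0096, 0], "rot": [0, 0, 0.0889]}, {"d": [-0.0024, 0.0132, 0], "rot": [0, 0, 0.1222]}, {"d": [-0.0048, 0.0201, 0], "rot": [0, 0, 0.1889]}, {"d": [-0.0079, 0.0268, 0], "rot": [0, 0, 0.2556]}, {"d": [-0.0097, 0.0299, 0], "rot": [0, 0, 0.2889]}, {"d": [-0.0117, 0.033, 0], "rot": [0, 0, 0.3222]}, {"d": [-0.0161, 0.0389, 0], "rot": [0, 0, 0.3889]}, {"d": [-0.0177, 0.0407, 0], "rot": [0, 0, 0.4111]}, {"d": [-0.0185, 0.0416, 0], "rot": [0, 0, 0.4222]}, {"d": [-0.0185, 0.0416, 0], "rot": [0, 0, 0.4222]}]'; python3 go.py .4726 -.3057 .074 -178.86
```

```text
time_s: 16.02
tcp_pos: [0.4727, -0.3033, 0.0747]
eef_rot: [-180.0, 0.0, -176.8]
contact_force: [-1.6, -0.2, 2.5]
gripper_width: 0.0238
gripper_force: 20.0
shift [ 0.0003 -0.0024  0.0007] rot [-0.02  0.    2.06] F [-1.6 -0.2  2.5]
```

```bash
python3 drive.py '[{}, {}, {}, {}]' 0.06; python3 drive.py '[{"d": [0, 0, -0.02]}, {"d": [0, 0, -0.05]}, {"d": [0, 0, -0.085]}, {"d": [0, 0, -0.1]}, {"d": [0, 0, -0.1]}]'; python3 go.py .432 -.2147 .17 163;  python3 - <<'E'
from m import *
c=cap('side'); pickle.dump(c,open('side5.pkl','wb')); b=cv2.resize(c['frame'][140:245,250:390,::-1],(560,420),interpolation=cv2.INTER_CUBIC)
w=cap('wrist'); pickle.dump(w,open('wr5.pkl','wb')); cv2.imwrite('pics/m5.png',cv2.resize(np.hstack([w['frame'][...,::-1],b]),(800,300),interpolation=cv2.INTER_AREA))
E
```

```text
time_s: 16.35
tcp_pos: [0.4725, -0.3032, 0.0744]
eef_rot: [180.0, -0.0, -176.9]
contact_force: [-0.7, -0.8, -0.3]
gripper_width: 0.0454
gripper_force: 0.0
time_s: 16.77
tcp_pos: [0.4748, -0.3041, 0.1791]
eef_rot: [-179.8, 0.4, -176.9]
contact_force: [0.8, -0.4, -0.1]
gripper_width: 0.0599
gripper_force: 0.0
shift [0.0379 0.0916 0.0086] rot [-0.1   0.4  20.14] F [ 0.8 -0.4 -0.1]
```

View pics/m5.png

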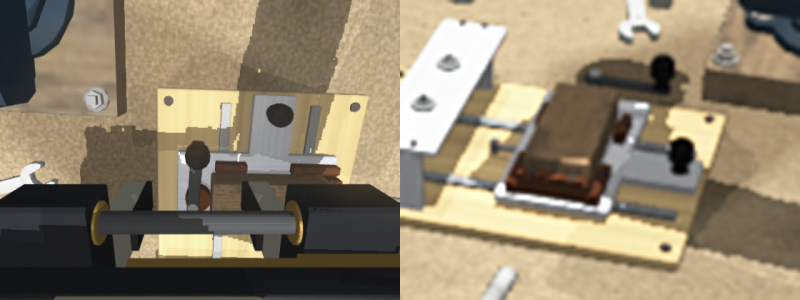

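The left panel shows the lever alongside the tongue (cam knob at (197,155), pull knob at (280,114)); the right panel shows the block against the end stop.

In the tool's units: 20 degrees is 0.2222.

```bash
python3 -c "
from m import *
c=pickle.load(open('wr5.pkl','rb')); z=pts(c)[...,2]
print(blob(c,box(365,135,420,185,z.shape)&(z>.055)&(z<.08),.066))"
python3 drive.py '[{"d": [0.008, 0.02, 0], "rot": [0, 0, 0.0444]}, {"d": [0.018, 0.045, 0], "rot": [0, 0, 0.1111]}, {"d": [0.03, 0.075, 0], "rot": [0, 0, 0.1778]}, {"d": [0.038, 0.0915, 0.005], "rot": [0, 0, 0.2222]}, {"d": [0.038, 0.0915, 0.008], "rot": [0, 0, 0.2222]}, {"d": [0.038, 0.0915, 0.008], "rot": [0, 0, 0.2222]}]'; python3 go.py .432 -.2147 .040 163
```

```text
(array([ 0.43329214, -0.21657225]), ((0.43342098593711853, -0.21670889854431152), (0.024112768471240997, 0.025877123698592186), 3.161914348602295), 898)
time_s: 17.37
tcp_pos: [0.4285, -0.213, 0.1654]
eef_rot: [-180.0, -0.1, 163.2]
contact_force: [0.5, 0.3, -0.1]
gripper_width: 0.06
gripper_force: 0.0
shift [-0.0041 -0.0006  0.1253] rot [-0.01 -0.12  0.21] F [ 0.5  0.3 -0.1]
```

```bash
python3 drive.py '[{"d": [-0.003, -0.001, 0.02]}, {"d": [-0.003, -0.001, 0.05]}, {"d": [-0.003, -0.001, 0.085]}, {"d": [-0.003, -0.001, 0.108]}, {"d": [-0.003, -0.001, 0.12]}, {"d": [-0.003, -0.001, 0.125]}, {"d": [-0.003, -0.001, 0.125]}]'; python3 drive.py '[{}, {}, {}, {}, {}, {}, {}, {}]' 0 40; python3 go.py .572 -.212 .040 163
```

```text
time_s: 17.95
tcp_pos: [0.4315, -0.2161, 0.0399]
eef_rot: [-179.9, -0.2, 163.1]
contact_force: [-0.5, 0.3, -1.1]
gripper_width: 0.0601
gripper_force: 0.0
time_s: 18.62
tcp_pos: [0.4326, -0.2148, 0.042]
eef_rot: [179.9, 0.0, 163.1]
contact_force: [0.1, 7.4, 4.7]
gripper_width: 0.0231
gripper_force: 40.0
shift [-0.1325  0.0432  0.0022] rot [0.06 0.05 0.09] F [0.1 7.4 4.7]
```

```bash
python3 drive.py '[{"d": [-0.006, 0.002, 0]}, {"d": [-0.019, 0.0062, 0]}, {"d": [-0.035, 0.0114, 0]}, {"d": [-0.052, 0.017, 0]}, {"d": [-0.068, 0.0223, 0]}, {"d": [-0.084, 0.0275, 0]}, {"d": [-0.098, 0.0321, 0]}, {"d": [-0.108, 0.0354, 0]}, {"d": [-0.115, 0.0377, 0]}, {"d": [-0.12, 0.0393, 0]}, {"d": [-0.124, 0.0406, 0]}, {"d": [-0.126, 0.0413, 0]}]'; python3 go.py .5726 -.212 .040 163
```

```text
time_s: 19.62
tcp_pos: [0.5629, -0.212, 0.042]
eef_rot: [-180.0, -0.2, 163.1]
contact_force: [-10.0, 5.9, 13.6]
gripper_width: 0.0233
gripper_force: 40.0
shift [-0.0093  0.0029  0.0019] rot [-0.03 -0.25  0.1 ] F [-10.    5.9  13.6]
```

```bash
python3 drive.py '[{"d": [-0.002, 0.0007, 0]}, {"d": [-0.004, 0.0013, 0]}, {"d": [-0.006, 0.002, 0]}, {"d": [-0.008, 0.0026, 0]}, {"d": [-0.01, 0.0033, 0]}, {"d": [-0.012, 0.0039, 0]}, {"d": [-0.012, 0.0039, 0]}, {"d": [-0.012, 0.0039, 0]}]'; python3 go.py .5726 -.212 .040 163
```

```text
time_s: 20.28
tcp_pos: [0.5722, -0.2118, 0.0419]
eef_rot: [-179.9, -0.5, 163.1]
contact_force: [-15.9, 6.8, 20.1]
gripper_width: 0.0235
gripper_force: 40.0
shift [-0.0005 -0.      0.0019] rot [-0.08 -0.52  0.05] F [-15.9   6.8  20.1]
```

```bash
python3 drive.py '[{}, {}, {}, {}, {}]' 0.06; python3 drive.py '[{"d": [0, 0, -0.02]}, {"d": [0, 0, -0.05]}, {"d": [0, 0, -0.085]}, {"d": [0, 0, -0.12]}, {"d": [0, 0, -0.15]}, {"d": [0, 0, -0.18]}, {"d": [0, 0, -0.19]}]'
python3 - <<'E'
from m import *
np.set_printoptions(precision=4,suppress=True)
w=cap('wrist'); P=pts(w); z=P[...,2]
c=cap('side'); b=cv2.resize(c['frame'][140:245,220:360,::-1],(560,420),interpolation=cv2.INTER_CUBIC)
pickle.dump(w,open('wr6.pkl','wb')); cv2.imwrite('pics/m6.png',cv2.resize(np.hstack([w['frame'][...,::-1],b]),(800,300),interpolation=cv2.INTER_AREA))
print(r.get_state()['contact_force'],r.get_state()['tcp_pos'])
E
```

```text
time_s: 20.7
tcp_pos: [0.5777, -0.2126, 0.0415]
eef_rot: [180.0, 0.0, 163.1]
contact_force: [-0.1, 0.6, -0.6]
gripper_width: 0.0512
gripper_force: 0.0
time_s: 21.28
tcp_pos: [0.5794, -0.2132, 0.2369]
eef_rot: [180.0, 0.4, 163.1]
contact_force: [0.6, 0.9, 1.0]
gripper_width: 0.06
gripper_force: 0.0
[-0.4549  0.2494  0.0219] [ 0.5789 -0.2128  0.2344]
```

View pics/m6.png

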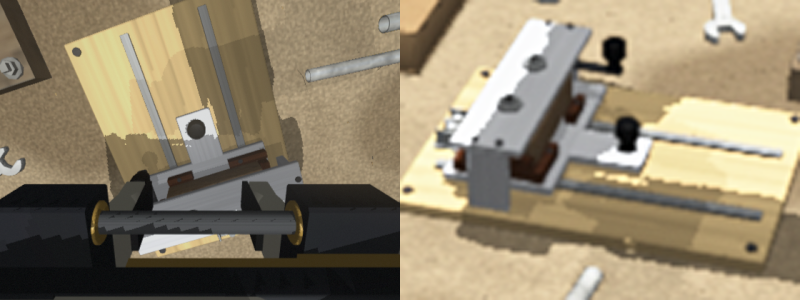

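The left panel shows the pull knob at (196,129); the right panel shows the carriage under the bridge with the lever pointing back. I'll measure the knob to confirm its travel.

```bash
python3 -c "
from m import *
c=pickle.load(open('wr6.pkl','rb')); z=pts(c)[...,2]
print(blob(c,box(250,155,300,205,z.shape)&(z>.055)&(z<.08),.066))"
```

```text
(array([ 0.57226123, -0.21107681]), ((0.5724555253982544, -0.211017906665802), (0.0247372817248106, 0.02408490888774395), 28.02694320678711), 546)
```

```bash
python3 drive.py '[{}, {}, {}]'; python3 -c "
from plant import r
print(r.close_job())"
```

```text
time_s: 21.63
tcp_pos: [0.5767, -0.2124, 0.2298]
eef_rot: [-180.0, -0.2, 163.1]
contact_force: [-0.3, -0.1, -0.5]
gripper_width: 0.06
gripper_force: 0.0
the job is handed in; nothing more can be done
None
```

I handed the job in at about 21.6 s with the block clamped in the nest, the lever locked and the carriage pushed in about 140 mm to its catch; `close_job()` returned no verdict, so these are my own force, pose and camera readings.

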